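# Weigh the flat tin from the back of the finds tray

## Task

In the finds tray a can, a jar and a small bottle stand in a row in front of a flat tin. Stand all three upright on the side mat first, then lift out the tin and set it flat in the middle of the scale's pan, and after that put the can, the jar and the bottle back upright, each exactly where it stood at the start. Set everything down gently without dropping it, tip nothing over, and leave the padlock and the small lid in the tray where they are.

Things in the scene. Friction and masses are not known exactly. Their poses are not given: they have to be found in the camera images.
- can_mid (a point): Bare aluminium mini drink can, round, 53 mm diameter, 90 mm tall, straight-sided from 6 to 80 mm up, about 40 g, standing in the tray's front row (which of the three places it has varies). Point: on its axis, half-way up (45 mm above its foot); z up its axis. May be gripped anywhere round it.
- jar_mid (a point): Green glass jar with a white screw lid, round, 58 mm diameter (lid 54 mm, from 80 mm up), straight-sided up to 74 mm, 96 mm tall, about 160 g, standing in the front row. Point: on its axis, half-way up (48 mm above its foot); z up its axis.
- bottle_mid (a point): Small brown glass medicine bottle with a black cap, round body 50 mm diameter up to 66 mm, then a shoulder and a 30 mm cap from 82 to 104 mm, about 120 g, standing in the front row. Point: on its axis, half-way up (52 mm above its foot); z up its axis.
- tin_mid (a point): Flat rectangular steel fish tin with rounded edges and a ring pull, 60 mm (its x) by 95 mm (its y) by 26 mm high, about 100 g, lying in the tray behind the row (on the side away from the robot), its long side roughly parallel to the row. Grip it across the 60 mm, along its x. Point: its centre, 13 mm above its underside. The row's axes stand only about 75 mm in front of its centre.
- tray: Fixed white plastic finds tray, 190 mm (its x) by 280 mm (its y), rim 20 mm high, walls and floor 4 mm thick. Origin under its centre, on the table; x points away from the robot, y to the left. The three standing things are in a row along its y, about 88 mm apart, 55 mm in front (-x) of its centre.
- mat: The side area: fixed flat dark rubber mat beside the tray, on its left or right, 270 mm (its x) by 130 mm (its y), 4 mm thick. Origin at the centre of its underside, on the table. Room for three things in a row along its x.
- pan (a point): Centre of the top face of the scale's fixed steel pan, 130 mm (x) by 140 mm (y), 40 mm above the table; it does not sink. The grey scale (200 by 160 mm) stands on the other side of the tray from the mat. z up.
- padlock_mid (a point): Small brass padlock lying in the tray at its left end, body 36 by 34 by 16 mm, shackle pointing away from the robot; loose, a bystander. Point: centre of its body, 8 mm up.
- jarlid_center (a point): Small copper-coloured metal lid, 42 mm diameter, 12 mm high, lying in the tray at its right end; loose, a bystander. Point: its centre.
Not all that is in view belongs to the job. Of the things that look like the part that bears tin_mid, the middle-sized one is meant. Leave any purple look-alike of the part that bears jar_mid alone.

How it is judged:
By the outcome, as a careful person would: the job done as asked, in the order asked, and still so for the second after the job is handed in, with the robot touching nothing.
It also fails if it takes over 147 s, if anything falls off the work surface, if the arm or the gripper's body presses on something with over 40 N, if the wrist force passes 120 N, or if a joint passes its speed limit or range.

## Robot

A 6-joint arm with a two-finger parallel gripper is mounted at the origin on the work surface. World frame = base frame: x ahead of the robot, y to its left, z up, the work surface at z = 0. Lengths are in m, angles in rad, forces in N, time in s.
With the tool pointing down it reaches from about 0.3 to 0.775 m from the base axis. Payload 14.6 kg.
Tool frame: the origin (TCP) lies midway between the tips of the shut fingers; the grasp point (between the pads) lies 19 mm behind it (ctrl.grip_depth is the z of the grasp point in the tool frame, in m); z points along the fingers, y is the line along which they close (so a half turn about z gives the same grasp; the last joint's range is limited). The gripper opens to 94 mm and grips with 3 to 60 N. Pads are 16 mm wide; open, the fingers measure 119 mm over their backs; the gripper's body (75 mm by 177 mm) begins 78 mm behind the grasp point.
Start: joints at [1.154, 0.3, 1.521, -0, 1.321, -0.067], TCP at [0.188, 0.517, 0.205] pointing down, gripper open.
Joint ranges: [-3.03, 3.03], [-0.79, 2.21], [0.23, 2.52], [-1.04, 4.18], [0, 3.07], [-2.55, 2.55]. Speed limits (rad/s): [2.22, 2.22, 2.57, 3.14, 3.14, 3.14].

## Interface

Orientations are given as [roll, pitch, yaw] about the fixed x, y, z axes, in that order (R = Rz(yaw) Ry(pitch) Rx(roll)).
In Python, from station import ctrl gives the robot as it stands. The module is installed in compiled form; this text tells all that it offers.
- The arm moves only by the tool carry_out, never from a script. Its argument "commands" is a list of rows, each a list of 3 entries, a list of its own where there are three numbers: the closure, from 0 (fully open) to 1 (shut), then the shift along the tool's x, y, z in mm, then the turn, a rotation vector about the tool's x, y, z in rad. In form: [[gripper, [tx, ty, tz], [wx, wy, wz]], ...]. A call has 1 to 10 rows; each row shifts and turns the commanded pose from where the row before left it, along the tool's axes as they then stand; what a row does not reach is not made up. A row lasts 1/8 s, in which the tool goes at most 62.5 mm and 10.7 degrees, less where a joint would pass 70% of its speed; a pose out of reach is approached as far as the arm can. A call with a gripper value outside its range is refused whole. The fingers move at their own pace and stop on an object; "squeeze" is the grip in N (left out, the last holds). Time passes only in rows, so rows that do not move let the fingers close. It gives the time, the measured TCP pose, the force, the opening and the grip force at its end, in the units of the state.
- ctrl.get_obs(): the state, without advancing time (a new reading comes with each control period).
- ctrl.camera(name): name is "scene" or "side" or "wrist"; returns a dict with "img" (400x640x3 uint8, blue, green, red), "camera_matrix" (3x3 intrinsics, pixels), "k1" (the pictures are not rectified: a ray, as slopes to the right and down, at radius r is drawn at 1 + k1 r^2 times it, then the intrinsics apply), "rvec" (rotation vector, rad) and "tvec" (3), from world to camera coordinates, as OpenCV has them. Camera axes: x right, y down, z forward; pixel columns grow to the right and rows downward; lengths in m; the calibration is good to about 2 mm. A picture is of the moment at which its call begins. There is no depth.
- ctrl.hand_in(): hands the job in; it is judged then, once.
Trained networks look in the newest picture that a camera, given by its name, has taken for a name from the list of things; names that differ only in an ending like _2 or _b are one class to them, and where a whole thing is asked for, a point or a joint stands for the part that bears it (a point fixed in the world has none). Each returns a list of dicts, best first, with "score" (0 to 1); they miss things now and then, are a little off and sometimes report something else, mostly with a low value. They report only what shows in the picture. A call takes as long as a camera call. They do not tell look-alikes from the thing itself.
- ctrl.outline_of(thing, camera): "region" (400x640 bool, what is visible of it).
- ctrl.place_of(thing, camera): "at" ([x, y, z] in m, in world coordinates, good to about 4 mm: a listed point, or the origin of a listed thing).
The state is a dict: "time_s": time; "qpos": joint angles; "joint_vel": joint speeds; "tau": joint torques, N m; "ee_pos": TCP position; "eef_rot": TCP orientation; "force": force on the tool from outside, world axes, zero at the start; "moment": the same for the moment, N m; "grip_width": finger opening in m; "grip_force": force on a finger pad.
Only numpy, scipy, OpenCV 4.12 (cv2) and the standard library are available. Lean on these libraries where they do the work, as an engineer would, in place of code of your own. Each camera call takes 0.05 s, during which the arm holds its last target. There are 200 camera calls.

## Working session

There is one attempt and no reset: what is moved stays moved. The work goes in short steps, Python scripts to look and compute and a tool call to move; the robot and the scene stay as the last step left them, time stands still between calls to the robot, and variables do not carry over. Pictures are saved under pics/ and viewed, at most 14 in all, crops included, and the job is handed in when it is done.

Besides the shell and the picture viewer there is one more tool, called after ">>>" in YAML: its name, and indented under it one key for each argument. carry_out: Moves the arm, as the interface text tells. Its arguments: {"type":"object","properties":{"commands":{"type":"array","items":{"type":"array"}},"squeeze":{"type":"number"}},"required":["commands"]}

```bash
mkdir -p pics
python3 - <<'E'
from station import ctrl
import cv2,numpy as np
o=ctrl.get_obs();print({k:np.round(o[k],3) for k in o})
print(ctrl.grip_depth)
for c in ["scene","side","wrist"]:
    d=ctrl.camera(c);cv2.imwrite(f"pics/{c}0.png",d["img"])
    print(c,d["camera_matrix"].tolist(),d["k1"],np.round(d["rvec"],3),np.round(d["tvec"],3))
    for t in ["can_mid","jar_mid","bottle_mid","tin_mid","tray","mat","pan","padlock_mid","jarlid_center"]:
        print(t,[(round(r["score"],2),np.round(r["at"],3).tolist()) for r in ctrl.place_of(t,c)][:4])
E
```

```text
{'time_s': np.float64(0.0), 'qpos': array([ 1.154,  0.3  ,  1.522, -0.   ,  1.321, -0.067]), 'joint_vel': array([ 0.001, -0.001,  0.   ,  0.002,  0.   , -0.001]), 'tau': array([ 2.0000e-03, -5.3181e+01, -3.5273e+01,  7.1000e-02,  2.4000e-02,
       -0.0000e+00]), 'ee_pos': array([0.188, 0.516, 0.205]), 'eef_rot': array([-3.14 , -0.   ,  2.792]), 'force': array([ 0.592, -0.305, -0.35 ]), 'moment': array([-0.057,  0.027,  0.06 ]), 'grip_force': np.float64(0.0), 'grip_width': np.float64(0.094)}
-0.0188
scene [[366.60599505804, 0.0, 321.0124998853899], [0.0, 366.60599505804, 205.9301856958317], [0.0, 0.0, 1.0]] -0.07318815217891843 [ 0.976  2.267 -1.235] [ 0.322 -0.152  1.24 ]
can_mid [(0.65, [0.527, -0.061, 0.049])]
jar_mid [(0.97, [0.745, 0.295, 0.049]), (0.77, [0.547, 0.116, 0.053])]
bottle_mid [(0.87, [0.537, 0.028, 0.054])]
tin_mid [(0.96, [0.249, 0.304, 0.017]), (0.8, [0.616, 0.005, 0.016]), (0.77, [0.678, -0.233, 0.012]), (0.3, [0.521, 0.295, 0.0])]
tray [(0.58, [0.59, 0.022, -0.003])]
mat [(0.66, [0.52, 0.296, 0.002])]
pan [(0.67, [0.514, -0.322, 0.042])]
padlock_mid [(0.82, [0.6
[... 458 characters left out ...]
6, 0.011]), (0.69, [0.25, 0.301, 0.02]), (0.68, [0.612, 0.007, 0.016])]
tray [(0.93, [0.588, 0.025, 0.003]), (0.5, [0.542, 0.027, 0.059])]
mat [(0.57, [0.526, 0.29, 0.003])]
pan [(0.59, [0.516, -0.32, 0.04])]
padlock_mid [(0.64, [0.63, 0.129, 0.014]), (0.42, [0.54, 0.028, 0.061])]
jarlid_center [(0.74, [0.525, 0.29, 0.004]), (0.48, [0.61, -0.08, 0.01]), (0.31, [0.589, 0.026, 0.002])]
wrist [[336.1796096258724, 0.0, 322.25027205951864], [0.0, 336.1796096258724, 205.42149113635259], [0.0, 0.0, 1.0]] -0.025982815255155958 [-2.396 -1.677 -0.216] [-0.55  -0.027  0.391]
can_mid []
jar_mid []
bottle_mid []
tin_mid [(0.97, [0.256, 0.303, 0.018])]
tray []
mat []
pan []
padlock_mid []
jarlid_center []
```

View pics/scene0.png

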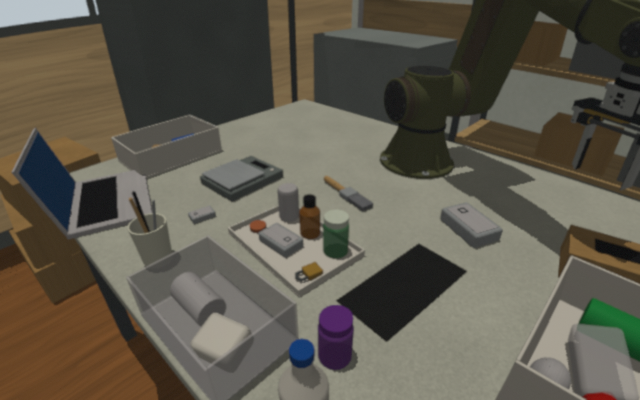

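View pics/side0.png

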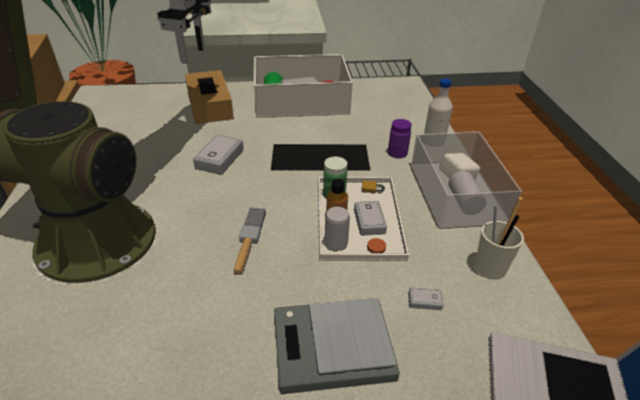

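The scene view shows the can (288,203), bottle (310,217) and jar (336,233) in the tray, with the tin behind them at (280,238). The side view agrees: tin (370,216), mat (320,157) on the left, scale (350,335) on the right. The large tin (0.25,0.30) and the small one (0.68,-0.235) are decoys, and so is the purple jar. The tin in the tray is the middle-sized one.

```bash
cat > h.py <<'E'
from station import ctrl
import cv2,numpy as np
from scipy.spatial.transform import Rotation as Ro
def ray(d,px):
    K=d["camera_matrix"];p=(np.atleast_2d(px)-K[[0,1],2])/K[[0,1],[0,1]]
    rd=np.linalg.norm(p,axis=1);r=rd.copy()
    for _ in range(20): r=rd/(1+d["k1"]*r*r)
    s=np.c_[p*(r/np.maximum(rd,1e-9))[:,None],np.ones(len(p))]
    R=cv2.Rodrigues(np.float64(d["rvec"]))[0];return -R.T@np.ravel(d["tvec"]),s@R
def onz(d,px,z):
    c,v=ray(d,px);return c+v*((z-c[2])/v[:,2])[:,None]
def rect(d,cam,thing,z):
    out=[]
    for r in ctrl.outline_of(thing,cam):
        m=r["region"];ct=max(cv2.findContours(m.astype(np.uint8),0,1)[0],key=len)[:,0,:].astype(float)
        P=onz(d,ct,z)[:,:2]
        c,s,a=cv2.minAreaRect((P*1000).astype(np.float32));out.append((round(r["score"],2),np.round(c),np.round(s),round(a,1)))
    return out
def st():
    o=ctrl.get_obs();print("t",round(float(o["time_s"]),2),"p",np.round(o["ee_pos"],4),"rpy",np.round(o["eef_rot"],3),"F",np.round(o["force"],1),"w",round(float(o["grip_width"]),4),"g",round(float(o["grip_force"]),1));return o
def to(*targets,dyaw=None):
    "tool-frame mm for successive world TCP targets"
    o=st();p=np.array(o["ee_pos"]);R=Ro.from_euler("xyz",o["eef_rot"]).as_matrix()
    for t in targets:
        print(t,"->",np.round(1000*R.T@(np.array(t)-p),1));p=np.array(t)
E
python3 - <<'E'
from h import *
for cam in ["side","scene"]:
    d=ctrl.camera(cam)
    print(cam,"mat",rect(d,cam,"mat",.004),"pan",rect(d,cam,"pan",.04),"tin",rect(d,cam,"tin_mid",.02),"tray",rect(d,cam,"tray",.02))
d=ctrl.camera("side")
print("crate",onz(d,[[415,137],[437,226],[525,193],[481,131]],0.0),onz(d,[[437,226]],0.0))
w=ctrl.camera("wrist");c,v=ray(w,[[320,200]]);print("wristcam",c,v)
R=cv2.Rodrigues(w["rvec"])[0];o=ctrl.get_obs();T=Ro.from_euler("xyz",o["eef_rot"]).as_matrix();print(T.T@(c-o["ee_pos"]),T.T@R.T)
to([.46,.03,.26])
E
```

```text
side mat [(0.95, array([529., 287.]), array([139., 271.]), 87.2), (0.3, array([649., 139.]), array([47., 58.]), 85.2)] pan [(0.97, array([ 484., -336.]), array([195., 169.]), 1.3)] tin [(0.86, array([614.,   3.]), array([121.,  68.]), 89.5), (0.76, array([250., 297.]), array([173., 113.]), 65.3), (0.57, array([ 675., -242.]), array([49., 65.]), 80.4)] tray [(0.68, array([592.,  17.]), array([300., 192.]), 84.6)]
scene mat [(0.79, array([528., 293.]), array([131., 273.]), 85.1)] pan [(0.74, array([ 512., -285.]), array([219., 201.]), 1.3)] tin [(0.81, array([614.,   8.]), array([ 78., 116.]), 0.6), (0.71, array([250., 303.]), array([171., 119.]), 62.4), (0.67, array([ 686., -217.]), array([60., 65.]), 80.5)] tray [(0.66, array([598.,  34.]), array([294., 199.]), 84.7)]
crate [[ 8.23153472e-01  3.74638395e-01  0.00000000e+00]
 [ 7.70438527e-01 -1.94545830e-02 -1.11022302e-16]
 [ 1.03029623e+00  8.41773624e-02  0.00000000e+00]
 [ 1.03247223e+00  3.91999314e-01  0.00000000e+00]] [[ 7.70438527e-01 -1.94545830e-02 -1.11022302e-16]]
wristcam [0.11981639 0.5419301  0.3850037 ] [[ 0.22091566 -0.08740785 -0.9715251 ]]
[ 0.07317881  0.00017963 -0.17956399] [[ 4.59359880e-04 -9.67446168e-01 -2.53076471e-01]
 [ 9.99999875e-01  3.94279422e-04  3.07874165e-04]
 [-1.98068837e-04 -2.53076581e-01  9.67446229e-01]]
t 2.1 p [0.1885 0.5167 0.2054] rpy [-3.142  0.     2.792] F [-0.   0.3  0.7] w 0.0939 g 0.0
[0.46, 0.03, 0.26] -> [-421.9 -364.1  -54.6]
```

>>> carry_out:
  commands:
    - [0,[0,0,-20],[0,0,0.145]]
    - [0,[0,0,-20],[0,0,0.145]]
    - [0,[0,0,-10],[0,0,0.146]]
    - [0,[-40,-4,0],[0,0,0]]
    - [0,[-40,-4,0],[0,0,0]]
    - [0,[-41,-4,0],[0,0,0]]
    - [0,[-41,-4,0],[0,0,0]]
    - [0,[-41,-4,0],[0,0,0]]
    - [0,[-41,-4,0],[0,0,0]]
    - [0,[-41,-4,0],[0,0,0]]
  squeeze: 15

```text
time_s: 3.35
ee_pos: [0.3708, 0.2942, 0.2556]
eef_rot: [3.141, 0.0, 2.356]
force: [-0.3, 0.4, -0.5]
grip_width: 0.0938
grip_force: 0.0
```

>>> carry_out:
  commands:
    - [0,[-41,-4,0],[0,0,0]]
    - [0,[-41,-4,0],[0,0,0]]
    - [0,[-41,-4,0],[0,0,0]]
    - [0,[-41,-5,0],[0,0,0]]
    - [0,[-41,-5,0],[0,0,0]]
    - [0,[-41,-5,0],[0,0,0]]
    - [0,[-41,-5,0],[0,0,0]]
    - [0,[0,0,0],[0,0,0]]

```text
time_s: 4.35
ee_pos: [0.5512, 0.0678, 0.2549]
eef_rot: [-3.141, -0.0, 2.353]
force: [-0.2, -0.5, -0.7]
grip_width: 0.094
grip_force: 0.0
```

Run:
```python
from h import *
st()
d=ctrl.camera("wrist");cv2.imwrite("pics/w1.png",d["img"])
for t in ["can_mid","jar_mid","bottle_mid","tin_mid","padlock_mid","jarlid_center"]:
    print(t,[(round(r["score"],2),np.round(r["at"],4).tolist()) for r in ctrl.place_of(t,"wrist")][:2])
print(rect(d,"wrist","tin_mid",.03))
```

```text
t 4.35 p [0.5512 0.0678 0.2549] rpy [-3.141 -0.     2.353] F [-0.2 -0.5 -0.7] w 0.094 g 0.0
can_mid [(0.77, [0.5292, -0.0634, 0.0484])]
jar_mid [(0.85, [0.7522, 0.2966, 0.053]), (0.34, [0.5275, -0.0619, 0.0461])]
bottle_mid [(0.68, [0.5391, 0.0225, 0.0578])]
tin_mid [(0.79, [0.677, -0.235, 0.0085]), (0.75, [0.614, 0.0047, 0.0164])]
padlock_mid []
jarlid_center [(0.92, [0.6095, -0.0821, 0.0132])]
[(0.73, array([610.,   8.]), array([64., 96.]), 0.6), (0.71, array([ 671., -217.]), array([45., 67.]), 77.9), (0.28, array([545., 278.]), array([122., 214.]), 84.7)]
```

View pics/w1.png

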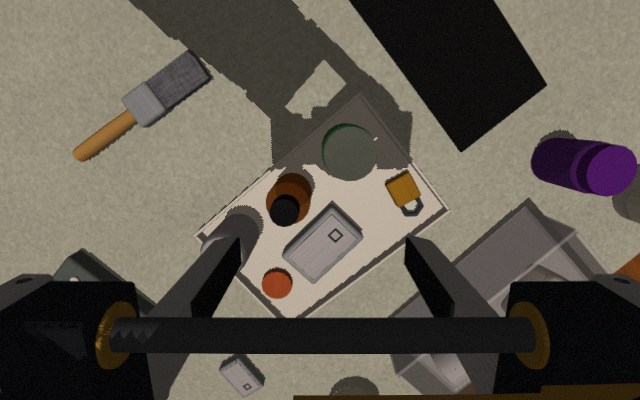

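The wrist view shows the jar lid at (349,151), the bottle cap at (285,210), and the tin's top corners at about (332,204), (363,239), (314,283) and (283,249). The padlock is at (403,190) and the small lid at (277,284).

Run:
```python
from h import *
d=ctrl.camera("wrist")
print("jar",onz(d,[[349,151]],.1),"bot",onz(d,[[285,210]],.108))
C=onz(d,[[332,204],[363,239],[314,283],[283,249]],.028);print("tin",C,C.mean(0))
print("padlock",onz(d,[[403,190]],.02))
for t in ["jar_mid"]:
  for c in ["scene","side"]: ctrl.camera(c);print([np.round(r["at"],4) for r in ctrl.place_of(t,c)][:3])
to([.545,.116,.2],[.545,.116,.042])
```

```text
jar [[0.53989055 0.11839921 0.1       ]] bot [[0.53590885 0.03180655 0.108     ]]
tin [[ 0.58126845  0.05697039  0.028     ]
 [ 0.6426067   0.05259806  0.028     ]
 [ 0.64192446 -0.03635705  0.028     ]
 [ 0.57933929 -0.03026583  0.028     ]] [0.61128473 0.01073639 0.028     ]
padlock [[0.6332738  0.13200979 0.02      ]]
[array([0.5452, 0.1161, 0.0511]), array([0.7494, 0.2966, 0.0503])]
[array([0.7446, 0.2922, 0.0507]), array([0.5429, 0.116 , 0.0476]), array([ 0.5924,  0.0237, -0.0015])]
t 5.0 p [0.5503 0.0698 0.2555] rpy [3.142 0.    2.356] F [-0.   0.5  0.8] w 0.0942 g 0.0
[0.545, 0.116, 0.2] -> [36.5 28.9 55.5]
[0.545, 0.116, 0.042] -> [  0.  -0. 158.]
```

>>> carry_out:
  commands:
    - [0,[19,14,0],[0,0,0]]
    - [0,[19.5,14,20],[0,0,0]]
    - [0,[0,0,40],[0,0,0]]
    - [0,[0,0,40],[0,0,0]]
    - [0,[0,0,40],[0,0,0]]
    - [0,[0,0,35],[0,0,0]]
    - [0,[0,0,25],[0,0,0]]
    - [0,[0,0,10],[0,0,0]]
    - [0,[0,0,0],[0,0,0]]
  squeeze: 15

```text
time_s: 6.12
ee_pos: [0.543, 0.1167, 0.0455]
eef_rot: [-3.141, -0.0, 2.356]
force: [-0.1, -0.3, 0.4]
grip_width: 0.0941
grip_force: 0.0
```

Run:
```python
from h import *
to([.543,.117,.045])
d=ctrl.camera("wrist");cv2.imwrite("pics/w2.png",d["img"])
```

```text
t 6.12 p [0.543  0.1167 0.0455] rpy [-3.141 -0.     2.356] F [-0.1 -0.3  0.4] w 0.0941 g 0.0
[0.543, 0.117, 0.045] -> [0.2 0.3 0.5]
```

View pics/w2.png

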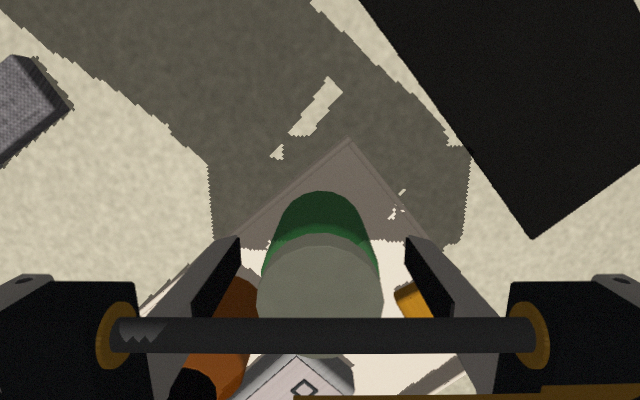

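The jar is centred between the fingers: the lid spans columns 257 to 383, centre about 320.

>>> carry_out:
  commands:
    - [1,[0,0,0],[0,0,0]]
    - [1,[0,0,0],[0,0,0]]
    - [1,[0,0,0],[0,0,0]]
    - [1,[0,0,0],[0,0,0]]
    - [1,[0,0,0],[0,0,0]]
    - [1,[0,0,0],[0,0,0]]
  squeeze: 20

```text
time_s: 6.92
ee_pos: [0.5429, 0.1166, 0.0456]
eef_rot: [-3.142, 0.0, 2.356]
force: [-1.5, -0.9, 3.6]
grip_width: 0.0575
grip_force: 20.0
```

Run:
```python
from h import *
d=ctrl.camera("wrist")
print(onz(d,[[320,300]],.1)); o=st(); 
R=Ro.from_euler("xyz",o["eef_rot"]).as_matrix();print("in tool",R.T@(onz(d,[[320,300]],.1)[0]-o["ee_pos"]))
print(ctrl.outline_of("jar_mid","wrist")[0]["score"])
```

```text
[[0.54262687 0.11606056 0.1       ]]
t 6.97 p [0.5429 0.1166 0.0456] rpy [-3.142  0.     2.356] F [-1.8 -1.3  3.9] w 0.0574 g 20.0
in tool [-0.00016308 -0.00060474 -0.05441622]
0.96
```

>>> carry_out:
  commands:
    - [1,[0,0,-10],[0,0,0]]
    - [1,[0,0,-25],[0,0,0]]
    - [1,[0,0,-25],[0,0,0]]
    - [1,[7,16.5,0],[0,0,0]]
    - [1,[14,33,0],[0,0,0]]
    - [1,[14,33,0],[0,0,0]]
    - [1,[14,33,0],[0,0,0]]
    - [1,[14,33,0],[0,0,0]]
    - [1,[7,17,0],[0,0,0]]
    - [1,[0,0,0],[0,0,0]]

```text
time_s: 8.28
ee_pos: [0.61, 0.2848, 0.1036]
eef_rot: [-3.14, -0.001, 2.358]
force: [0.4, 0.1, -2.1]
grip_width: 0.0575
grip_force: 20.0
```

Run:
```python
from h import *
to([.611,.284,.047],[.611,.284,.0455])
d=ctrl.camera("wrist");cv2.imwrite("pics/w3.png",d["img"])
```

```text
t 8.28 p [0.61   0.2848 0.1036] rpy [-3.140e+00 -1.000e-03  2.358e+00] F [ 0.4  0.1 -2.1] w 0.0575 g 20.0
[0.611, 0.284, 0.047] -> [-1.3  0.3 56.6]
[0.611, 0.284, 0.0455] -> [-0.   0.   1.5]
```

View pics/w3.png

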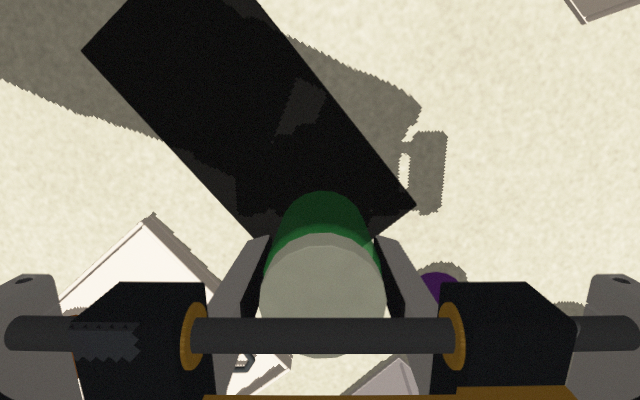

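The jar hangs over the mat's far end, with a mat corner at (416,206) and the others at (80,50) and (245,235). I'll lower it.

>>> carry_out:
  commands:
    - [1,[-1,0,20],[0,0,0]]
    - [1,[0,0,20],[0,0,0]]
    - [1,[0,0,12],[0,0,0]]
    - [1,[0,0,4],[0,0,0]]
    - [1,[0,0,0],[0,0,0]]
    - [1,[0,0,1],[0,0,0]]
    - [1,[0,0,0],[0,0,0]]

```text
time_s: 9.2
ee_pos: [0.6114, 0.2825, 0.0489]
eef_rot: [3.141, 0.0, 2.356]
force: [0.7, -0.6, -1.0]
grip_width: 0.0576
grip_force: 20.0
```

Run:
```python
from h import *
import json
st()
d=ctrl.camera("scene");print("mat",rect(d,"scene","mat",.004),[np.round(r["at"],4) for r in ctrl.place_of("jar_mid","scene")])
```

```text
t 9.2 p [0.6114 0.2825 0.0489] rpy [3.141 0.    2.356] F [ 0.7 -0.6 -1. ] w 0.0576 g 20.0
mat [(0.75, array([528., 292.]), array([132., 274.]), 84.8)] [array([0.7462, 0.297 , 0.0521]), array([0.6138, 0.2812, 0.0575])]
```

>>> carry_out:
  commands:
    - [1,[0,0,1.5],[0,0,0]]
    - [1,[0,0,1],[0,0,0]]
    - [1,[0,0,0.7],[0,0,0]]
    - [1,[0,0,0],[0,0,0]]

```text
time_s: 9.85
ee_pos: [0.6112, 0.2825, 0.0456]
eef_rot: [3.142, 0.0, 2.356]
force: [-2.7, -1.4, 3.7]
grip_width: 0.0579
grip_force: 20.0
```

>>> carry_out:
  commands:
    - [0,[0,0,0],[0,0,0]]
    - [0,[0,0,0],[0,0,0]]
    - [0,[0,0,0],[0,0,0]]
    - [0,[0,0,0],[0,0,0]]
    - [0,[0,0,-20],[0,0,0]]
    - [0,[0,0,-30],[0,0,0]]
    - [0,[0,0,-30],[0,0,0]]
    - [0,[0,0,-30],[0,0,0]]
    - [0,[-9,-16,0],[0,0,0]]
    - [0,[-18,-33,0],[0,0,0]]
  squeeze: 15

```text
time_s: 11.1
ee_pos: [0.5956, 0.2289, 0.1569]
eef_rot: [3.14, 0.001, 2.357]
force: [-0.0, -0.7, 0.4]
grip_width: 0.0938
grip_force: 0.0
```

>>> carry_out:
  commands:
    - [0,[-18,-33,0],[0,0,0]]
    - [0,[-18,-33,0],[0,0,0]]
    - [0,[-18,-33,0],[0,0,0]]
    - [0,[-18,-33,0],[0,0,0]]
    - [0,[-18,-33,0],[0,0,0]]
    - [0,[-11,-18,0],[0,0,0]]
    - [0,[0,0,0],[0,0,0]]

```text
time_s: 11.98
ee_pos: [0.5378, 0.027, 0.1567]
eef_rot: [3.14, 0.001, 2.354]
force: [0.1, -0.3, -0.0]
grip_width: 0.0937
grip_force: 0.0
```

Run:
```python
from h import *
to([.538,.028,.042])
d=ctrl.camera("wrist");cv2.imwrite("pics/w4.png",d["img"])
print([(r["score"],np.round(r["at"],4)) for r in ctrl.place_of("bottle_mid","wrist")][:2])
```

```text
t 11.97 p [0.5378 0.027  0.1567] rpy [3.140e+00 1.000e-03 2.354e+00] F [ 0.1 -0.3 -0. ] w 0.0937 g 0.0
[0.538, 0.028, 0.042] -> [  0.7   0.7 114.7]
[(0.6, array([0.5354, 0.0231, 0.0587]))]
```

View pics/w4.png

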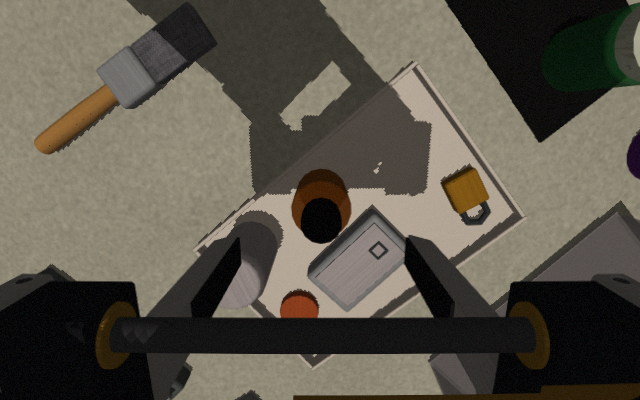

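The bottle cap is at (321,220), centred between the fingers. The tin is at (358,258) and the jar stands on the mat at top right.

Run:
```python
from h import *
d=ctrl.camera("wrist")
P=onz(d,[[321,220]],.108);print(P)
C=onz(d,[[372,206],[408,242],[347,311],[308,271]],.028);print(C,C.mean(0))
m=ctrl.outline_of("bottle_mid","wrist")[0]["region"];print(np.argwhere(m)[:,1].min(),np.argwhere(m)[:,1].max())
```

```text
[[0.53547586 0.03013585 0.108     ]]
[[ 0.57719795  0.05643998  0.028     ]
 [ 0.6287824   0.05659234  0.028     ]
 [ 0.64138515 -0.0382134   0.028     ]
 [ 0.58124627 -0.03438484  0.028     ]] [0.60715294 0.01010852 0.028     ]
289 349
```

>>> carry_out:
  commands:
    - [0,[1.5,0.5,30],[0,0,0]]
    - [0,[0,0,35],[0,0,0]]
    - [0,[0,0,30],[0,0,0]]
    - [0,[0,0,17],[0,0,0]]
    - [0,[0,0,6],[0,0,0]]
    - [0,[0,0,0],[0,0,0]]

```text
time_s: 12.92
ee_pos: [0.5373, 0.0295, 0.0377]
eef_rot: [3.141, 0.0, 2.356]
force: [-0.2, -0.5, 0.8]
grip_width: 0.0941
grip_force: 0.0
```

Run:
```python
from h import *
o=st()
d=ctrl.camera("wrist");m=ctrl.outline_of("bottle_mid","wrist")[0]["region"]
g=cv2.cvtColor(d["img"],6)
cv2.imwrite("pics/w5.png",d["img"][150:,150:500])
```

```text
t 12.93 p [0.5373 0.0295 0.0377] rpy [3.141 0.    2.356] F [-0.2 -0.5  0.8] w 0.0941 g 0.0
```

View pics/w5.png

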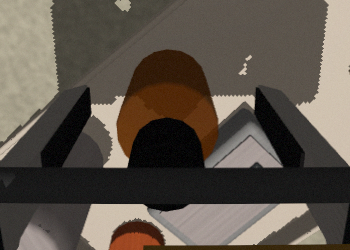

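The cap and body are centred at column about 318, so the bottle sits 1.8 mm toward tool -y. I'll shift and close.

>>> carry_out:
  commands:
    - [0,[0,-1.8,0],[0,0,0]]
    - [0,[0,0,0],[0,0,0]]
    - [1,[0,0,0],[0,0,0]]
    - [1,[0,0,0],[0,0,0]]
    - [1,[0,0,0],[0,0,0]]
    - [1,[0,0,0],[0,0,0]]
    - [1,[0,0,0],[0,0,0]]
    - [1,[0,0,0],[0,0,0]]
  squeeze: 20

```text
time_s: 14.02
ee_pos: [0.5356, 0.0281, 0.0372]
eef_rot: [-3.142, -0.0, 2.356]
force: [-0.1, 0.9, 0.0]
grip_width: 0.0489
grip_force: 20.0
```

>>> carry_out:
  commands:
    - [1,[0,0,-10],[0,0,0]]
    - [1,[0,0,-25],[0,0,0]]
    - [1,[0,0,-25],[0,0,0]]
    - [1,[12,11,0],[0,0,0]]
    - [1,[24,22,0],[0,0,0]]
    - [1,[24,22,0],[0,0,0]]
    - [1,[24,22,0],[0,0,0]]
    - [1,[24,22,0],[0,0,0]]
    - [1,[24,23,0],[0,0,0]]
    - [1,[24,23,0],[0,0,0]]

```text
time_s: 15.28
ee_pos: [0.5269, 0.2428, 0.096]
eef_rot: [-3.14, -0.001, 2.356]
force: [-0.0, 0.2, -1.7]
grip_width: 0.0492
grip_force: 20.0
```

>>> carry_out:
  commands:
    - [1,[24,22,0],[0,0,0]]
    - [1,[12,11,0],[0,0,0]]
    - [1,[0,0,20],[0,0,0]]
    - [1,[0,0,20],[0,0,0]]
    - [1,[0,0,12],[0,0,0]]
    - [1,[0,0,4],[0,0,0]]
    - [1,[0,0,0],[0,0,0]]

```text
time_s: 16.15
ee_pos: [0.526, 0.2897, 0.0414]
eef_rot: [3.141, 0.0, 2.356]
force: [-0.2, 0.1, -1.3]
grip_width: 0.0496
grip_force: 20.0
```

>>> carry_out:
  commands:
    - [1,[0,0,2],[0,0,0]]
    - [1,[0,0,1],[0,0,0]]
    - [1,[0,0,1],[0,0,0]]
    - [1,[0,0,0],[0,0,0]]

```text
time_s: 16.65
ee_pos: [0.5259, 0.2897, 0.0373]
eef_rot: [3.142, 0.0, 2.356]
force: [0.8, 0.2, -1.6]
grip_width: 0.0496
grip_force: 20.0
```

>>> carry_out:
  commands:
    - [1,[0,0,0.5],[0,0,0]]
    - [1,[0,0,0],[0,0,0]]

```text
time_s: 16.9
ee_pos: [0.5259, 0.2897, 0.0372]
eef_rot: [3.141, 0.0, 2.356]
force: [-2.9, -1.8, 6.3]
grip_width: 0.0496
grip_force: 20.0
```

>>> carry_out:
  commands:
    - [0,[0,0,0],[0,0,0]]
    - [0,[0,0,0],[0,0,0]]
    - [0,[0,0,0],[0,0,0]]
    - [0,[0,0,0],[0,0,0]]
    - [0,[0,0,-20],[0,0,0]]
    - [0,[0,0,-30],[0,0,0]]
    - [0,[0,0,-35],[0,0,0]]
    - [0,[0,0,-30],[0,0,0]]
    - [0,[-13,-12,0],[0,0,0]]
    - [0,[-25,-25,0],[0,0,0]]
  squeeze: 12

```text
time_s: 18.15
ee_pos: [0.5262, 0.236, 0.1518]
eef_rot: [3.142, 0.0, 2.357]
force: [-0.1, 0.0, 0.1]
grip_width: 0.0941
grip_force: 0.0
```

>>> carry_out:
  commands:
    - [0,[-25,-25,0],[0,0,0]]
    - [0,[-25,-25,0],[0,0,0]]
    - [0,[-25,-25,0],[0,0,0]]
    - [0,[-25,-25,0],[0,0,0]]
    - [0,[-25,-25,0],[0,0,0]]
    - [0,[-25,-25,0],[0,0,0]]
    - [0,[-25,-25,0],[0,0,0]]
    - [0,[-25,-24,0],[0,0,0]]
    - [0,[-13,-12,0],[0,0,0]]
    - [0,[0,0,0],[0,0,0]]

```text
time_s: 19.4
ee_pos: [0.5275, -0.0638, 0.1516]
eef_rot: [-3.141, -0.0, 2.354]
force: [0.9, 0.9, -0.0]
grip_width: 0.0939
grip_force: 0.0
```

Run:
```python
from h import *
o=st()
d=ctrl.camera("wrist");cv2.imwrite("pics/w6.png",d["img"])
print([(r["score"],np.round(r["at"],4)) for r in ctrl.place_of("can_mid","wrist")][:2])
print([(r["score"],np.round(r["at"],4)) for r in ctrl.place_of("tin_mid","wrist")][:2],rect(d,"wrist","tin_mid",.028))
```

```text
t 19.4 p [ 0.5275 -0.0638  0.1516] rpy [-3.141 -0.     2.354] F [ 0.9  0.9 -0. ] w 0.0939 g 0.0
[]
[(0.87, array([0.6161, 0.0074, 0.019 ])), (0.83, array([ 0.6764, -0.23  ,  0.0085]))] [(0.7, array([610.,   5.]), array([69., 96.]), 1.2), (0.62, array([ 663., -220.]), array([44., 60.]), 79.9)]
```

View pics/w6.png

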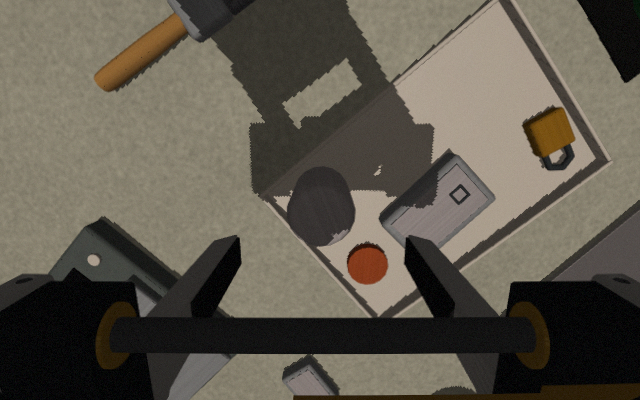

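The can spans columns 287 to 355, so it is centred at about 321. The tin is at (438,200) and the small lid at (367,264).

>>> carry_out:
  commands:
    - [0,[1,0,30],[0,0,0]]
    - [0,[0,0,35],[0,0,0]]
    - [0,[0,0,25],[0,0,0]]
    - [0,[0,0,15],[0,0,0]]
    - [0,[0,0,6],[0,0,0]]
    - [0,[0,0,0],[0,0,0]]

```text
time_s: 20.35
ee_pos: [0.5273, -0.0623, 0.0411]
eef_rot: [3.141, 0.0, 2.356]
force: [-0.1, -0.0, 0.8]
grip_width: 0.0939
grip_force: 0.0
```

Run:
```python
from h import *
o=st()
d=ctrl.camera("wrist")
cv2.imwrite("pics/w7.png",cv2.convertScaleAbs(d["img"][150:,150:500],alpha=1.6))
```

```text
t 20.35 p [ 0.5273 -0.0623  0.0411] rpy [3.141 0.    2.356] F [-0.1 -0.   0.8] w 0.0939 g 0.0
```

View pics/w7.png

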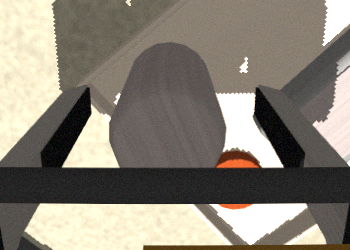

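The can is centred at column 317.5, about 2 mm toward tool -y. I'll shift and grip.

>>> carry_out:
  commands:
    - [0,[0,-2,0],[0,0,0]]
    - [0,[0,0,0],[0,0,0]]
    - [1,[0,0,0],[0,0,0]]
    - [1,[0,0,0],[0,0,0]]
    - [1,[0,0,0],[0,0,0]]
    - [1,[0,0,0],[0,0,0]]
    - [1,[0,0,0],[0,0,0]]
    - [1,[0,0,0],[0,0,0]]
  squeeze: 10

```text
time_s: 21.4
ee_pos: [0.5257, -0.0638, 0.0407]
eef_rot: [-3.142, -0.0, 2.356]
force: [0.4, 0.7, -0.1]
grip_width: 0.0526
grip_force: 10.0
```

>>> carry_out:
  commands:
    - [1,[0,0,-10],[0,0,0]]
    - [1,[0,0,-25],[0,0,0]]
    - [1,[0,0,-25],[0,0,0]]
    - [1,[14,9,0],[0,0,0]]
    - [1,[29,18,0],[0,0,0]]
    - [1,[29,18,0],[0,0,0]]
    - [1,[29,18,0],[0,0,0]]
    - [1,[29,18,0],[0,0,0]]
    - [1,[29,18,0],[0,0,0]]
    - [1,[29,18,0],[0,0,0]]

```text
time_s: 22.65
ee_pos: [0.4743, 0.1535, 0.0999]
eef_rot: [-3.141, -0.001, 2.356]
force: [-0.8, -0.4, -0.8]
grip_width: 0.0523
grip_force: 10.0
```

>>> carry_out:
  commands:
    - [1,[29,18,0],[0,0,0]]
    - [1,[29,18,0],[0,0,0]]
    - [1,[29,18,0],[0,0,0]]
    - [1,[26,16,0],[0,0,0]]
    - [1,[13,7,0],[0,0,0]]
    - [1,[0,0,20],[0,0,0]]
    - [1,[0,0,20],[0,0,0]]
    - [1,[0,0,12],[0,0,0]]
    - [1,[0,0,4],[0,0,0]]
    - [1,[0,0,0],[0,0,0]]

```text
time_s: 23.9
ee_pos: [0.4411, 0.2953, 0.0449]
eef_rot: [3.142, 0.0, 2.356]
force: [-0.6, -0.4, -0.7]
grip_width: 0.0527
grip_force: 10.0
```

>>> carry_out:
  commands:
    - [1,[0,0,2],[0,0,0]]
    - [1,[0,0,1.2],[0,0,0]]
    - [1,[0,0,1],[0,0,0]]
    - [1,[0,0,0],[0,0,0]]

```text
time_s: 24.4
ee_pos: [0.4411, 0.2954, 0.0407]
eef_rot: [3.141, 0.0, 2.356]
force: [-0.8, -0.3, 0.7]
grip_width: 0.0524
grip_force: 10.0
```

>>> carry_out:
  commands:
    - [0,[0,0,0],[0,0,0]]
    - [0,[0,0,0],[0,0,0]]
    - [0,[0,0,0],[0,0,0]]
    - [0,[0,0,0],[0,0,0]]
    - [0,[0,0,-15],[0,0,0]]
    - [0,[0,0,-30],[0,0,0]]
    - [0,[0,0,-35],[0,0,0]]
    - [0,[0,0,-25],[0,0,0.157]]
    - [0,[0,0,-20],[0,0,0.157]]
    - [0,[0,0,-15],[0,0,0.157]]

```text
time_s: 25.65
ee_pos: [0.4411, 0.2955, 0.1827]
eef_rot: [3.14, -0.0, 1.88]
force: [-0.7, 0.0, -0.4]
grip_width: 0.0943
grip_force: 0.0
```

>>> carry_out:
  commands:
    - [0,[0,0,-9],[0,0,0.157]]
    - [0,[0,0,-10],[0,0,0.157]]
    - [0,[-20,12,0],[0,0,0]]
    - [0,[-36,22,0],[0,0,0]]
    - [0,[-36,22,0],[0,0,0]]
    - [0,[-36,22,0],[0,0,0]]
    - [0,[-36,22,0],[0,0,0]]
    - [0,[-36,22,0],[0,0,0]]
    - [0,[-36,22,0],[0,0,0]]
    - [0,[-36,22,0],[0,0,0]]

```text
time_s: 26.9
ee_pos: [0.6075, 0.0221, 0.2008]
eef_rot: [3.141, -0.0, 1.571]
force: [-0.1, 0.4, 0.8]
grip_width: 0.0938
grip_force: 0.0
```

>>> carry_out:
  commands:
    - [0,[-16,6,0],[0,0,0]]
    - [0,[0,0,0],[0,0,0]]

```text
time_s: 27.15
ee_pos: [0.6129, 0.007, 0.1999]
eef_rot: [3.141, -0.0, 1.57]
force: [0.7, -0.1, -1.0]
grip_width: 0.0942
grip_force: 0.0
```

Run:
```python
from h import *
o=st()
d=ctrl.camera("wrist");cv2.imwrite("pics/w8.png",d["img"])
print([(r["score"],np.round(r["at"],4)) for r in ctrl.place_of("tin_mid","wrist")][:2],rect(d,"wrist","tin_mid",.028))
for c in ["scene","side"]:
  ctrl.camera(c)
  for t in ["tin_mid","can_mid","bottle_mid","jar_mid"]: print(c,t,[np.round(r["at"],4) for r in ctrl.place_of(t,c)][:3])
```

```text
t 27.15 p [0.6129 0.007  0.1999] rpy [ 3.141 -0.     1.57 ] F [ 0.7 -0.1 -1. ] w 0.0942 g 0.0
[(0.89, array([0.6151, 0.006 , 0.0163])), (0.81, array([ 0.6768, -0.2323,  0.0071]))] [(0.93, array([ 676., -219.]), array([47., 63.]), 82.0), (0.91, array([613.,   6.]), array([60., 97.]), 0.3)]
scene tin_mid [array([ 0.6741, -0.2335,  0.009 ]), array([0.2483, 0.3021, 0.0156]), array([0.5264, 0.2884, 0.0531])]
scene can_mid [array([0.4425, 0.2997, 0.0483])]
scene bottle_mid [array([0.5264, 0.2935, 0.052 ])]
scene jar_mid [array([0.6176, 0.2779, 0.0503])]
side tin_mid [array([0.2474, 0.3013, 0.0224]), array([ 0.6807, -0.2373,  0.0087]), array([0.6122, 0.0058, 0.0197])]
side can_mid [array([0.4443, 0.3014, 0.048 ])]
side bottle_mid [array([0.5303, 0.2888, 0.0589])]
side jar_mid [array([0.6104, 0.2808, 0.0495]), array([0.7455, 0.2902, 0.0489]), array([ 0.5897,  0.0252, -0.0018])]
```

View pics/w8.png

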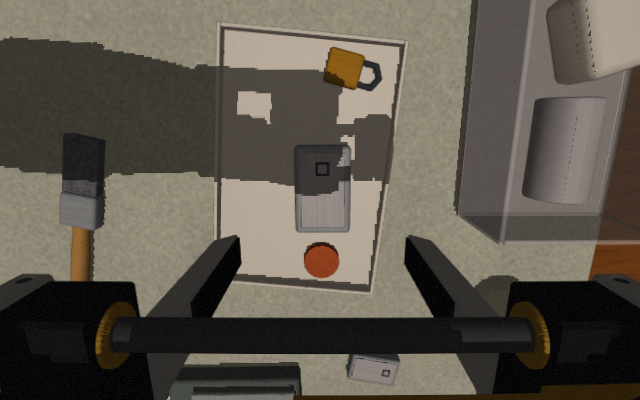

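The tin at (322,188) is aligned with the tool and centred. The tray wall at column 387 leaves room, and I'll narrow the opening slightly anyway.

>>> carry_out:
  commands:
    - [0.15,[0,0,20],[0,0,0]]
    - [0.15,[0,0,35],[0,0,0]]
    - [0.15,[0,0,35],[0,0,0]]
    - [0.15,[0,0,35],[0,0,0]]
    - [0.15,[0,0,30],[0,0,0]]
    - [0.15,[0,0,20],[0,0,0]]
    - [0.15,[0,0,9],[0,0,0]]
    - [0.15,[0,0,5],[0,0,0]]
    - [0.15,[0,0,2],[0,0,0]]
    - [0.15,[0,0,0],[0,0,0]]

```text
time_s: 29.05
ee_pos: [0.6133, 0.0074, 0.0091]
eef_rot: [3.141, 0.0, 1.571]
force: [0.0, -0.2, -0.4]
grip_width: 0.08
grip_force: 0.0
```

>>> carry_out:
  commands:
    - [1,[0,0,0],[0,0,0]]
    - [1,[0,0,0],[0,0,0]]
    - [1,[0,0,0],[0,0,0]]
    - [1,[0,0,0],[0,0,0]]
    - [1,[0,0,0],[0,0,0]]
  squeeze: 25

```text
time_s: 29.68
ee_pos: [0.6131, 0.0074, 0.0088]
eef_rot: [3.141, -0.0, 1.571]
force: [-1.2, -0.5, 2.3]
grip_width: 0.0598
grip_force: 25.0
```

>>> carry_out:
  commands:
    - [1,[0,0,-10],[0,0,0]]
    - [1,[0,0,-30],[0,0,0]]
    - [1,[0,0,-40],[0,0,0]]
    - [1,[0,0,-10],[0,0,0]]

```text
time_s: 30.18
ee_pos: [0.614, 0.0074, 0.1014]
eef_rot: [3.138, 0.0, 1.571]
force: [-0.7, 0.3, -0.4]
grip_width: 0.06
grip_force: 25.0
```

Run:
```python
from h import *
d=ctrl.camera("side");C=onz(d,[[311,306],[377,300],[397,367],[319,374]],.04);print(C,C.mean(0))
print([np.round(r["at"],4) for r in ctrl.place_of("pan","side")][:1])
d=ctrl.camera("scene");print([np.round(r["at"],4) for r in ctrl.place_of("pan","scene")][:1])
to([.515,-.320,.099],[.515,-.320,.047])
```

```text
[[ 0.45312247 -0.25722765  0.04      ]
 [ 0.57679292 -0.25437569  0.04      ]
 [ 0.58155044 -0.39325511  0.04      ]
 [ 0.45345632 -0.39402167  0.04      ]] [ 0.51623054 -0.32472003  0.04      ]
[array([ 0.5169, -0.3176,  0.0374])]
[array([ 0.5137, -0.3198,  0.0438])]
t 30.38 p [0.6124 0.0074 0.0972] rpy [-3.14  -0.     1.571] F [-0.4 -0.4 -1.1] w 0.0602 g 25.0
[0.515, -0.32, 0.099] -> [-327.4  -97.4   -1.6]
[0.515, -0.32, 0.047] -> [-0.   0.1 52. ]
```

>>> carry_out:
  commands:
    - [1,[-17,-5,0],[0,0,0]]
    - [1,[-34,-10,0],[0,0,0]]
    - [1,[-34,-10,0],[0,0,0]]
    - [1,[-34,-10,0],[0,0,0]]
    - [1,[-34,-10,0],[0,0,0]]
    - [1,[-34,-10,0],[0,0,0]]
    - [1,[-34,-10,0],[0,0,0]]
    - [1,[-34,-10,0],[0,0,0]]
    - [1,[-34,-10,0],[0,0,0]]
    - [1,[-26,-8,0],[0,0,0]]

```text
time_s: 31.62
ee_pos: [0.5183, -0.3096, 0.0975]
eef_rot: [-3.14, -0.001, 1.57]
force: [-0.2, 0.3, -0.1]
grip_width: 0.0598
grip_force: 25.0
```

>>> carry_out:
  commands:
    - [1,[-12,-4,0],[0,0,0]]
    - [1,[0,0,20],[0,0,0]]
    - [1,[0,0,15],[0,0,0]]
    - [1,[0,0,10],[0,0,0]]
    - [1,[0,0,4],[0,0,0]]
    - [1,[0,0,0],[0,0,0]]

```text
time_s: 32.38
ee_pos: [0.5161, -0.3195, 0.0496]
eef_rot: [-3.142, 0.0, 1.571]
force: [-0.0, 0.3, -1.4]
grip_width: 0.0596
grip_force: 25.0
```

Run:
```python
from h import *
d=ctrl.camera("side");cv2.imwrite("pics/s9.png",d["img"][240:400,200:520])
to([.5155,-.32,.0448])
```

```text
t 32.42 p [ 0.5162 -0.3196  0.0499] rpy [3.141 0.    1.571] F [-0.1 -0.6 -0.7] w 0.0602 g 25.0
[0.5155, -0.32, 0.0448] -> [-0.4 -0.7  5.1]
```

View pics/s9.png

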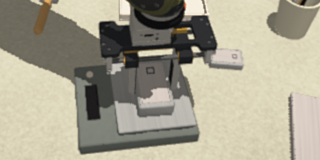

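The tin hangs over the pan's middle, and the view shows it at (155,95) in the crop. I'll lower it in small steps.

>>> carry_out:
  commands:
    - [1,[0,0,2],[0,0,0]]
    - [1,[0,0,1.2],[0,0,0]]
    - [1,[0,0,1],[0,0,0]]
    - [1,[0,0,0.6],[0,0,0]]
    - [1,[0,0,0],[0,0,0]]

```text
time_s: 33.05
ee_pos: [0.516, -0.3196, 0.0448]
eef_rot: [3.141, 0.0, 1.571]
force: [-0.8, 0.7, -0.6]
grip_width: 0.06
grip_force: 25.0
```

>>> carry_out:
  commands:
    - [1,[0,0,0.5],[0,0,0]]
    - [1,[0,0,0],[0,0,0]]

```text
time_s: 33.3
ee_pos: [0.516, -0.3196, 0.0448]
eef_rot: [3.141, 0.0, 1.571]
force: [-3.3, 1.9, 4.8]
grip_width: 0.06
grip_force: 25.0
```

>>> carry_out:
  commands:
    - [0,[0,0,0],[0,0,0]]
    - [0,[0,0,0],[0,0,0]]
    - [0,[0,0,0],[0,0,0]]
    - [0,[0,0,0],[0,0,0]]
    - [0,[0,0,-15],[0,0,0]]
    - [0,[0,0,-25],[0,0,-0.157]]
    - [0,[0,0,-25],[0,0,-0.157]]
    - [0,[0,0,-25],[0,0,-0.157]]
    - [0,[0,0,-20],[0,0,-0.157]]
    - [0,[0,0,0],[0,0,-0.157]]

```text
time_s: 34.55
ee_pos: [0.5166, -0.32, 0.1573]
eef_rot: [3.141, 0.004, 2.361]
force: [0.3, -0.6, -0.9]
grip_width: 0.0939
grip_force: 0.0
```

Run:
```python
from h import *
d=ctrl.camera("side");cv2.imwrite("pics/s10.png",d["img"][240:400,200:520])
print([np.round(r["at"],4) for r in ctrl.place_of("tin_mid","side")])
to([.4411,.2954,.155])
```

```text
[array([0.2498, 0.2995, 0.0188]), array([ 0.6835, -0.2356,  0.0124]), array([ 0.5146, -0.3193,  0.0547])]
t 34.65 p [ 0.5161 -0.3197  0.1556] rpy [3.141e+00 2.000e-03 2.358e+00] F [-0.3 -0.5 -0.6] w 0.0939 g 0.0
[0.4411, 0.2954, 0.155] -> [ 4.874e+02  3.827e+02 -1.000e-01]
```

View pics/s10.png

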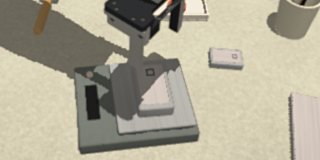

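The tin lies flat in the middle of the pan at (153,88) in the crop, measured at (0.515,-0.319). The can is next.

>>> carry_out:
  commands:
    - [0,[18,14,0],[0,0,0]]
    - [0,[35,27,0],[0,0,0]]
    - [0,[35,28,0],[0,0,0]]
    - [0,[35,27,0],[0,0,0]]
    - [0,[35,28,0],[0,0,0]]
    - [0,[35,27,0],[0,0,0]]
    - [0,[35,28,0],[0,0,0]]
    - [0,[35,27,0],[0,0,0]]
    - [0,[35,28,0],[0,0,0]]
    - [0,[35,27,0],[0,0,0]]

```text
time_s: 35.9
ee_pos: [0.4649, 0.1019, 0.1547]
eef_rot: [3.141, 0.0, 2.351]
force: [-0.2, 0.2, -0.4]
grip_width: 0.094
grip_force: 0.0
```

>>> carry_out:
  commands:
    - [0,[35,27,0],[0,0,0]]
    - [0,[35,28,0],[0,0,0]]
    - [0,[35,27,0],[0,0,0]]
    - [0,[35,28,0],[0,0,0]]
    - [0,[14,12,0],[0,0,0]]
    - [0,[0,0,0],[0,0,0]]
    - [0,[0,0,0],[0,0,0]]

```text
time_s: 36.78
ee_pos: [0.4429, 0.2945, 0.1543]
eef_rot: [-3.141, 0.0, 2.354]
force: [0.2, -0.2, 0.5]
grip_width: 0.094
grip_force: 0.0
```

Run:
```python
from h import *
to([.4411,.2954,.0407])
```

```text
t 36.77 p [0.4429 0.2945 0.1543] rpy [-3.141  0.     2.354] F [ 0.2 -0.2  0.5] w 0.094 g 0.0
[0.4411, 0.2954, 0.0407] -> [  2.   -0.6 113.6]
```

>>> carry_out:
  commands:
    - [0,[2,-0.6,30],[0,0,0]]
    - [0,[0,0,35],[0,0,0]]
    - [0,[0,0,28],[0,0,0]]
    - [0,[0,0,15],[0,0,0]]
    - [0,[0,0,5.4],[0,0,0]]
    - [0,[0,0,0],[0,0,0]]
    - [0,[0,0,0],[0,0,0]]
  squeeze: 10

```text
time_s: 37.65
ee_pos: [0.4413, 0.2968, 0.0418]
eef_rot: [3.14, 0.0, 2.356]
force: [-0.6, -0.1, 0.5]
grip_width: 0.0941
grip_force: 0.0
```

>>> carry_out:
  commands:
    - [0,[-0.9,-1.1,1],[0,0,0]]
    - [0,[0,0,0],[0,0,0]]
    - [1,[0,0,0],[0,0,0]]
    - [1,[0,0,0],[0,0,0]]
    - [1,[0,0,0],[0,0,0]]
    - [1,[0,0,0],[0,0,0]]
    - [1,[0,0,0],[0,0,0]]
    - [1,[0,0,0],[0,0,0]]

```text
time_s: 38.65
ee_pos: [0.4407, 0.2952, 0.0398]
eef_rot: [-3.142, 0.0, 2.356]
force: [-0.2, 0.5, -1.0]
grip_width: 0.0523
grip_force: 10.0
```

>>> carry_out:
  commands:
    - [1,[0,0,-10],[0,0,0]]
    - [1,[0,0,-25],[0,0,0]]
    - [1,[0,0,-25],[0,0,0]]
    - [1,[-14,-9,0],[0,0,0]]
    - [1,[-29,-18,0],[0,0,0]]
    - [1,[-29,-18,0],[0,0,0]]
    - [1,[-29,-18,0],[0,0,0]]
    - [1,[-29,-18,0],[0,0,0]]
    - [1,[-29,-18,0],[0,0,0]]
    - [1,[-29,-18,0],[0,0,0]]

```text
time_s: 39.9
ee_pos: [0.4904, 0.0775, 0.099]
eef_rot: [-3.141, -0.001, 2.355]
force: [0.5, 0.7, -0.3]
grip_width: 0.0525
grip_force: 10.0
```

>>> carry_out:
  commands:
    - [1,[-29,-18,0],[0,0,0]]
    - [1,[-29,-18,0],[0,0,0]]
    - [1,[-29,-18,0],[0,0,0]]
    - [1,[-26,-15,0],[0,0,0]]
    - [1,[-13,-8,0],[0,0,0]]
    - [1,[0,0,20],[0,0,0]]
    - [1,[0,0,20],[0,0,0]]
    - [1,[0,0,10],[0,0,0]]
    - [1,[0,0,0],[0,0,0]]
    - [1,[0,0,0],[0,0,0]]

```text
time_s: 41.15
ee_pos: [0.5257, -0.064, 0.0505]
eef_rot: [3.141, 0.001, 2.356]
force: [0.3, 0.4, 0.2]
grip_width: 0.0526
grip_force: 10.0
```

Run:
```python
from h import *
to([.5255,-.0639,.0398])
```

```text
t 41.15 p [ 0.5257 -0.064   0.0505] rpy [3.141e+00 1.000e-03 2.356e+00] F [0.3 0.4 0.2] w 0.0526 g 10.0
[0.5255, -0.0639, 0.0398] -> [ 0.3 -0.1 10.7]
```

>>> carry_out:
  commands:
    - [1,[0.3,0,6],[0,0,0]]
    - [1,[0,0,2.5],[0,0,0]]
    - [1,[0,0,1],[0,0,0]]
    - [1,[0,0,0.7],[0,0,0]]
    - [1,[0,0,0],[0,0,0]]

```text
time_s: 41.78
ee_pos: [0.5253, -0.0639, 0.0398]
eef_rot: [3.142, 0.0, 2.356]
force: [-0.2, 0.7, 1.9]
grip_width: 0.0525
grip_force: 10.0
```

>>> carry_out:
  commands:
    - [0,[0,0,0],[0,0,0]]
    - [0,[0,0,0],[0,0,0]]
    - [0,[0,0,0],[0,0,0]]
    - [0,[0,0,0],[0,0,0]]
    - [0,[0,0,-15],[0,0,0]]
    - [0,[0,0,-30],[0,0,0]]
    - [0,[0,0,-37],[0,0,0]]
    - [0,[0,0,-30],[0,0,0]]
    - [0,[13,13,0],[0,0,0]]
    - [0,[25,25,0],[0,0,0]]

```text
time_s: 43.02
ee_pos: [0.5249, -0.0095, 0.1517]
eef_rot: [3.142, 0.0, 2.354]
force: [0.7, 0.0, -0.4]
grip_width: 0.094
grip_force: 0.0
```

>>> carry_out:
  commands:
    - [0,[25,25,0],[0,0,0]]
    - [0,[25,25,0],[0,0,0]]
    - [0,[25,25,0],[0,0,0]]
    - [0,[25,25,0],[0,0,0]]
    - [0,[25,25,0],[0,0,0]]
    - [0,[25,25,0],[0,0,0]]
    - [0,[25,25,0],[0,0,0]]
    - [0,[25,25,0],[0,0,0]]
    - [0,[12,12,0],[0,0,0]]
    - [0,[0,0,0],[0,0,0]]
  squeeze: 20

```text
time_s: 44.28
ee_pos: [0.5248, 0.2902, 0.1511]
eef_rot: [-3.141, -0.0, 2.357]
force: [0.9, -0.5, 0.7]
grip_width: 0.0939
grip_force: 0.0
```

>>> carry_out:
  commands:
    - [0,[0,0,30],[0,0,0]]
    - [0,[0,0,35],[0,0,0]]
    - [0,[0,0,28],[0,0,0]]
    - [0,[0,0,15],[0,0,0]]
    - [0,[0,0,6],[0,0,0]]
    - [0,[0,0,0],[0,0,0]]
    - [0,[0,0,0],[0,0,0]]

```text
time_s: 45.15
ee_pos: [0.5258, 0.2899, 0.0386]
eef_rot: [3.14, 0.0, 2.356]
force: [-0.6, 0.2, 0.5]
grip_width: 0.0938
grip_force: 0.0
```

Run:
```python
from h import *
to([.5259,.2897,.0372])
```

```text
t 45.15 p [0.5258 0.2899 0.0386] rpy [3.14  0.    2.356] F [-0.6  0.2  0.5] w 0.0938 g 0.0
[0.5259, 0.2897, 0.0372] -> [-0.2 -0.   1.4]
```

>>> carry_out:
  commands:
    - [0,[0,0,1],[0,0,0]]
    - [1,[0,0,0],[0,0,0]]
    - [1,[0,0,0],[0,0,0]]
    - [1,[0,0,0],[0,0,0]]
    - [1,[0,0,0],[0,0,0]]
    - [1,[0,0,0],[0,0,0]]
    - [1,[0,0,0],[0,0,0]]

```text
time_s: 46.02
ee_pos: [0.5254, 0.2897, 0.0366]
eef_rot: [3.142, 0.0, 2.356]
force: [0.9, -0.1, -0.1]
grip_width: 0.0489
grip_force: 20.0
```

>>> carry_out:
  commands:
    - [1,[0,0,-10],[0,0,0]]
    - [1,[0,0,-25],[0,0,0]]
    - [1,[0,0,-25],[0,0,0]]
    - [1,[-12,-11,0],[0,0,0]]
    - [1,[-24,-22,0],[0,0,0]]
    - [1,[-24,-22,0],[0,0,0]]
    - [1,[-24,-22,0],[0,0,0]]
    - [1,[-24,-22,0],[0,0,0]]
    - [1,[-24,-23,0],[0,0,0]]
    - [1,[-24,-23,0],[0,0,0]]

```text
time_s: 47.28
ee_pos: [0.5321, 0.0748, 0.0956]
eef_rot: [-3.14, -0.001, 2.355]
force: [0.5, 0.9, -1.4]
grip_width: 0.0494
grip_force: 20.0
```

>>> carry_out:
  commands:
    - [1,[-24,-22,0],[0,0,0]]
    - [1,[-12,-11,0],[0,0,0]]
    - [1,[0,0,20],[0,0,0]]
    - [1,[0,0,20],[0,0,0]]
    - [1,[0,0,10],[0,0,0]]
    - [1,[0,0,0],[0,0,0]]
    - [1,[0,0,0],[0,0,0]]

```text
time_s: 48.15
ee_pos: [0.5354, 0.0281, 0.0472]
eef_rot: [3.141, 0.001, 2.356]
force: [-0.7, 0.7, -1.5]
grip_width: 0.049
grip_force: 20.0
```

Run:
```python
from h import *
to([.5353,.0281,.0366])
```

```text
t 48.15 p [0.5354 0.0281 0.0472] rpy [3.141e+00 1.000e-03 2.356e+00] F [-0.7  0.7 -1.5] w 0.049 g 20.0
[0.5353, 0.0281, 0.0366] -> [ 0.1 -0.1 10.6]
```

>>> carry_out:
  commands:
    - [1,[0,0,6],[0,0,0]]
    - [1,[0,0,2.5],[0,0,0]]
    - [1,[0,0,1],[0,0,0]]
    - [1,[0,0,0.7],[0,0,0]]
    - [1,[0,0,0],[0,0,0]]

```text
time_s: 48.78
ee_pos: [0.5352, 0.0281, 0.0366]
eef_rot: [3.142, 0.0, 2.356]
force: [-1.1, -0.4, 1.2]
grip_width: 0.0491
grip_force: 20.0
```

>>> carry_out:
  commands:
    - [0,[0,0,0],[0,0,0]]
    - [0,[0,0,0],[0,0,0]]
    - [0,[0,0,0],[0,0,0]]
    - [0,[0,0,0],[0,0,0]]
    - [0,[0,0,-15],[0,0,0]]
    - [0,[0,0,-30],[0,0,0]]
    - [0,[0,0,-37],[0,0,0]]
    - [0,[0,0,-35],[0,0,0]]
    - [0,[9,16.6,0],[0,0,0]]
    - [0,[18,33,0],[0,0,0]]

```text
time_s: 50.02
ee_pos: [0.5513, 0.0827, 0.1538]
eef_rot: [3.141, 0.0, 2.354]
force: [-1.0, -0.3, -0.7]
grip_width: 0.0937
grip_force: 0.0
```

>>> carry_out:
  commands:
    - [0,[18,33,0],[0,0,0]]
    - [0,[18,34,0],[0,0,0]]
    - [0,[18,34,0],[0,0,0]]
    - [0,[18,33,0],[0,0,0]]
    - [0,[18,34,0],[0,0,0]]
    - [0,[9,16,0],[0,0,0]]
    - [0,[0,0,0],[0,0,0]]

```text
time_s: 50.9
ee_pos: [0.6107, 0.2837, 0.1523]
eef_rot: [-3.14, -0.001, 2.358]
force: [-0.9, 0.4, -0.5]
grip_width: 0.0942
grip_force: 0.0
```

>>> carry_out:
  commands:
    - [0,[0,0,30],[0,0,0]]
    - [0,[0,0,35],[0,0,0]]
    - [0,[0,0,25],[0,0,0]]
    - [0,[0,0,12],[0,0,0]]
    - [0,[0,0,5],[0,0,0]]
    - [0,[0,0,0],[0,0,0]]
    - [0,[0,0,0],[0,0,0]]

```text
time_s: 51.78
ee_pos: [0.6117, 0.2824, 0.0475]
eef_rot: [3.14, 0.001, 2.356]
force: [-0.3, -0.1, 0.5]
grip_width: 0.094
grip_force: 0.0
```

Run:
```python
from h import *
to([.6112,.2825,.0456])
```

```text
t 51.77 p [0.6117 0.2824 0.0475] rpy [3.140e+00 1.000e-03 2.356e+00] F [-0.3 -0.1  0.5] w 0.094 g 0.0
[0.6112, 0.2825, 0.0456] -> [ 0.4 -0.3  1.9]
```

>>> carry_out:
  commands:
    - [0,[0.4,-0.3,1.4],[0,0,0]]
    - [0,[0,0,0],[0,0,0]]
    - [1,[0,0,0],[0,0,0]]
    - [1,[0,0,0],[0,0,0]]
    - [1,[0,0,0],[0,0,0]]
    - [1,[0,0,0],[0,0,0]]
    - [1,[0,0,0],[0,0,0]]
    - [1,[0,0,0],[0,0,0]]

```text
time_s: 52.78
ee_pos: [0.6109, 0.2824, 0.0451]
eef_rot: [3.141, 0.0, 2.356]
force: [0.2, 0.2, 0.0]
grip_width: 0.0576
grip_force: 20.0
```

>>> carry_out:
  commands:
    - [1,[0,0,-10],[0,0,0]]
    - [1,[0,0,-25],[0,0,0]]
    - [1,[0,0,-25],[0,0,0]]
    - [1,[-7,-16.5,0],[0,0,0]]
    - [1,[-14,-33,0],[0,0,0]]
    - [1,[-14,-33,0],[0,0,0]]
    - [1,[-14,-33,0],[0,0,0]]
    - [1,[-13,-33,0],[0,0,0]]
    - [1,[-7,-17,0],[0,0,0]]
    - [1,[0,0,0],[0,0,0]]

```text
time_s: 54.02
ee_pos: [0.5427, 0.1161, 0.1056]
eef_rot: [3.141, 0.0, 2.355]
force: [-0.1, 0.4, -1.8]
grip_width: 0.0576
grip_force: 20.0
```

>>> carry_out:
  commands:
    - [1,[0,0,20],[0,0,0]]
    - [1,[0,0,20],[0,0,0]]
    - [1,[0,0,10],[0,0,0]]
    - [1,[0,0,0],[0,0,0]]
    - [1,[0,0,0],[0,0,0]]

```text
time_s: 54.65
ee_pos: [0.543, 0.1169, 0.0558]
eef_rot: [3.141, 0.001, 2.356]
force: [0.4, 0.6, -1.7]
grip_width: 0.0577
grip_force: 20.0
```

Run:
```python
from h import *
to([.5427,.1166,.0451])
```

```text
t 54.65 p [0.543  0.1169 0.0558] rpy [3.141e+00 1.000e-03 2.356e+00] F [ 0.4  0.6 -1.7] w 0.0577 g 20.0
[0.5427, 0.1166, 0.0451] -> [ 0.  -0.4 10.7]
```

>>> carry_out:
  commands:
    - [1,[0,-0.3,6],[0,0,0]]
    - [1,[0,0,2.5],[0,0,0]]
    - [1,[0,0,1],[0,0,0]]
    - [1,[0,0,0.7],[0,0,0]]
    - [1,[0,0,0],[0,0,0]]

```text
time_s: 55.28
ee_pos: [0.5424, 0.1164, 0.045]
eef_rot: [3.142, 0.0, 2.356]
force: [-1.1, 0.3, 0.2]
grip_width: 0.0576
grip_force: 20.0
```

>>> carry_out:
  commands:
    - [1,[0,0,0.3],[0,0,0]]
    - [0,[0,0,0],[0,0,0]]
    - [0,[0,0,0],[0,0,0]]
    - [0,[0,0,0],[0,0,0]]
    - [0,[0,0,0],[0,0,0]]
    - [0,[0,0,0],[0,0,0]]
    - [0,[0,0,-15],[0,0,0]]
    - [0,[0,0,-30],[0,0,0]]
    - [0,[0,0,-40],[0,0,0]]
    - [0,[0,0,-40],[0,0,0]]

```text
time_s: 56.52
ee_pos: [0.5422, 0.1164, 0.1719]
eef_rot: [3.141, 0.0, 2.356]
force: [-0.4, 0.8, -0.7]
grip_width: 0.0939
grip_force: 0.0
```

>>> carry_out:
  commands:
    - [0,[30,20,-20],[0,0,0]]
    - [0,[40,25,0],[0,0,0]]
    - [0,[40,25,0],[0,0,0]]
    - [0,[40,25,0],[0,0,0]]
    - [0,[30,20,0],[0,0,0]]
    - [0,[0,0,0],[0,0,0]]

```text
time_s: 57.28
ee_pos: [0.4957, 0.3269, 0.1904]
eef_rot: [3.141, 0.0, 2.359]
force: [1.2, 0.4, -0.3]
grip_width: 0.0937
grip_force: 0.0
```

Run:
```python
from h import *
for c in ["scene","side"]:
  d=ctrl.camera(c);cv2.imwrite(f"pics/{c}11.png",d["img"])
  for t in ["can_mid","jar_mid","bottle_mid","tin_mid","padlock_mid","jarlid_center"]: print(c,t,[np.round(r["at"],3).tolist() for r in ctrl.place_of(t,c)][:3])
st()
```

```text
scene can_mid [[0.525, -0.064, 0.05]]
scene jar_mid [[0.544, 0.113, 0.051], [0.745, 0.297, 0.051]]
scene bottle_mid [[0.533, 0.031, 0.053]]
scene tin_mid [[0.247, 0.303, 0.015], [0.519, -0.322, 0.054], [0.678, -0.232, 0.009]]
scene padlock_mid [[0.63, 0.13, 0.014]]
scene jarlid_center []
side can_mid [[0.529, -0.064, 0.047]]
side jar_mid [[0.541, 0.114, 0.048], [0.747, 0.289, 0.049]]
side bottle_mid [[0.54, 0.028, 0.06]]
side tin_mid [[0.513, -0.319, 0.053], [0.68, -0.237, 0.01]]
side padlock_mid [[0.632, 0.127, 0.014]]
side jarlid_center [[0.613, -0.079, 0.009]]
t 57.98 p [0.4965 0.3249 0.1895] rpy [ 3.142 -0.     2.356] F [ 0.4  0.2 -0.4] w 0.0937 g 0.0
```

View pics/side11.png

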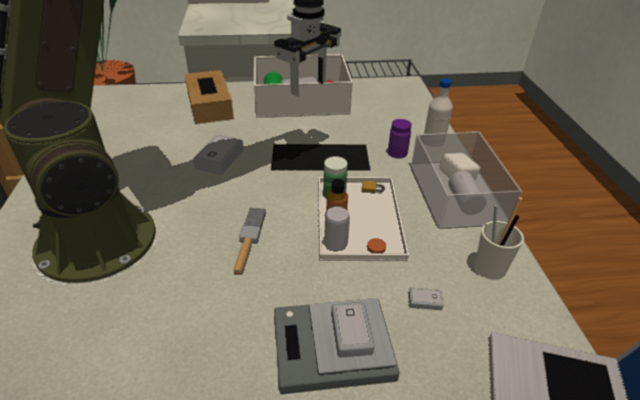

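The side view shows the can (337,229), bottle (338,197) and jar (335,177) upright, back at their starting pixels. The tin lies flat mid-pan at (351,328), and the padlock and small lid look unmoved.

Run:
```python
from h import *
a,b=[cv2.imread(f"pics/side{i}.png",0) for i in (0,11)]
for n,(x0,x1,y0,y1) in dict(can=(325,352,205,252),bot=(325,350,178,204),jar=(322,350,156,180)).items():
    r=cv2.matchTemplate(cv2.resize(b[y0-8:y1+8,x0-8:x1+8],None,fx=4,fy=4,interpolation=2),cv2.resize(a[y0:y1,x0:x1],None,fx=4,fy=4,interpolation=2),5)
    _,v,_,l=cv2.minMaxLoc(r);print(n,round(v,3),np.array(l)/4-8)
```

```text
can 0.996 [0. 0.]
bot 0.998 [0. 0.]
jar 0.998 [0. 0.]
```

```bash
python3 -c "
from station import ctrl
print(ctrl.hand_in())"
```

```text
the job is handed in; nothing more can be done
None
```

The job is handed in: the tin lies flat mid-pan; the can, jar and bottle are upright at their starting places (no visible shift in the side view); the padlock and lid look unmoved; it took about 58 s.

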